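Stopper the empty pockets of a leak-test block, then close its cover and hold it pressed

TASK

Put the two spare rubber stoppers standing on the bench into the two empty pockets of the leak-test block, standing upright on the pocket floor, and leave the stoppers already seated where they are. Then take the green cover by its black bar, lower it over the block's two dowels until it lies flush on the lower half, either way round, without ramming it, and press it down with about 15 N. Finish while still holding the cover pressed down like that, not letting go, and with the jars and bottles around left undisturbed.

Things in the scene. Friction and masses are not known exactly. Their poses are not given: they have to be found in the camera images.
- lower_half: lower half of the leak-test block: painted grey, 216 x 80 x 21 mm (x, y, z of its own frame), fixed to the worktop; origin at the centre of its underside, x along its length, z up. Its upper face is at z = 21 mm. Four pockets lie in a row along its x axis, 40 mm apart, between the two dowels
- dowel_1 (a point): tip of a steel dowel on the lower half (x = -92 mm, y = 0, z = 45 mm in its frame): 10 mm thick, 24 mm tall above the upper face, the last 5 mm tapered to 4 mm
- dowel_2 (a point): tip of a steel dowel on the lower half (x = 92 mm, y = 0, z = 45 mm in its frame): 10 mm thick, 24 mm tall above the upper face, the last 5 mm tapered to 4 mm
- pocket_1 (a point): centre of the floor of a pocket of the lower half (x = -60 mm, y = 0, z = 8 mm in the lower half's frame). The pocket is a round hole 30 mm wide and 13 mm deep in a blue insert; two of the four pockets are empty at the start, which two varies
- pocket_2 (a point): centre of the floor of a pocket of the lower half (x = -20 mm, y = 0, z = 8 mm in the lower half's frame). The pocket is a round hole 30 mm wide and 13 mm deep in a blue insert; two of the four pockets are empty at the start, which two varies
- pocket_3 (a point): centre of the floor of a pocket of the lower half (x = 20 mm, y = 0, z = 8 mm in the lower half's frame). The pocket is a round hole 30 mm wide and 13 mm deep in a blue insert; two of the four pockets are empty at the start, which two varies
- pocket_4 (a point): centre of the floor of a pocket of the lower half (x = 60 mm, y = 0, z = 8 mm in the lower half's frame). The pocket is a round hole 30 mm wide and 13 mm deep in a blue insert; two of the four pockets are empty at the start, which two varies
- stopper_a: brown rubber stopper, a tapered plug 28 mm wide at the top, narrower at the foot, 24 mm tall, 15 g; origin at the centre of its underside, z up. Already seated in one of the pockets at the start; leave it. A seated stopper stands on the pocket floor and sticks out 11 mm above the lower half's upper face
- stopper_b: brown rubber stopper, a tapered plug 28 mm wide at the top, narrower at the foot, 24 mm tall, 15 g; origin at the centre of its underside, z up. Already seated in one of the pockets at the start; leave it. A seated stopper stands on the pocket floor and sticks out 11 mm above the lower half's upper face
- stopper_c: brown rubber stopper, a tapered plug 28 mm wide at the top, narrower at the foot, 24 mm tall, 15 g; origin at the centre of its underside, z up. A spare: stands upright on the bench at the start. A seated stopper stands on the pocket floor and sticks out 11 mm above the lower half's upper face
- stopper_d: brown rubber stopper, a tapered plug 28 mm wide at the top, narrower at the foot, 24 mm tall, 15 g; origin at the centre of its underside, z up. A spare: stands upright on the bench at the start. A seated stopper stands on the pocket floor and sticks out 11 mm above the lower half's upper face
- cover: green cover, 216 x 80 x 18 mm (x, y, z of its own frame), about 0.3 kg, lies right way up on the bench at the start; origin at the centre of its underside, x along its length, z up. Two 13 mm holes go right through it at x = -92 and +92 mm, y = 0; a recess below, 160 x 40 x 14 mm, clears the seated stoppers. The same after a half turn. Fully home its origin is 21 mm above the lower half's
- cover_bar (a point): centre of the top of the black grip bar on the cover (x = y = 0, z = 58 mm in the cover's frame); the bar is 80 mm long along the cover's x, 24 mm wide along its y, and stands from z = 18 to z = 58 mm
- clip_jar: bystander: small white jar with a blue lid, 42 mm wide, 54 mm tall, origin at the centre of its underside; leave it alone
- weighing_bottle: bystander: small clear glass bottle with a knobbed lid, 39 mm wide, 49 mm tall, origin at the centre of its underside; leave it alone
- dark_bottle: bystander: dark bottle with a white cap, 37 mm wide, 96 mm tall, origin at the centre of its underside; leave it alone

How it is judged (in metres and radians):
On the way, in this order (a step that is already met when the one before it is completed fails the run):
1. all four pockets hold a stopper, upright on the pocket floor, and the stoppers are let go (((horizontal distance between stopper_a and pocket_1 below 0.008 m and z of stopper_a in the frame of lower_half below 0.012 m and angle between stopper_a's own z axis and vertical below 0.15 rad) or (horizontal distance between stopper_b and pocket_1 below 0.008 m and z of stopper_b in the frame of lower_half below 0.012 m and angle between stopper_b's own z axis and vertical below 0.15 rad) or (horizontal distance between stopper_c and pocket_1 below 0.008 m and z of stopper_c in the frame of lower_half below 0.012 m and angle between stopper_c's own z axis and vertical below 0.15 rad) or (horizontal distance between stopper_d and pocket_1 below 0.008 m and z of stopper_d in the frame of lower_half below 0.012 m and angle between stopper_d's own z axis and vertical below 0.15 rad)) and ((horizontal distance between stopper_a and pocket_2 below 0.008 m and z of stopper_a in the frame of lower_half below 0.012 m and angle between stopper_a's own z axis and vertical below 0.15 rad) or (horizontal distance between stopper_b and pocket_2 below 0.008 m and z of stopper_b in the frame of lower_half below 0.012 m and angle between stopper_b's own z axis and vertical below 0.15 rad) or (horizontal distance between stopper_c and pocket_2 below 0.008 m and z of stopper_c in the frame of lower_half below 0.012 m and angle between stopper_c's own z axis and vertical below 0.15 rad) or (horizontal distance between stopper_d and pocket_2 below 0.008 m and z of stopper_d in the frame of lower_half below 0.012 m and angle between stopper_d's own z axis and vertical below 0.15 rad)) and ((horizontal distance between stopper_a and pocket_3 below 0.008 m and z of stopper_a in the frame of lower_half below 0.012 m and angle between stopper_a's own z axis and vertical below 0.15 rad) or (horizontal distance between stopper_b and pocket_3 below 0.008 m and z of stopper_b in the frame of lower_half below 0.012 m and angle between stopper_b's own z axis and vertical below 0.15 rad) or (horizontal distance between stopper_c and pocket_3 below 0.008 m and z of stopper_c in the frame of lower_half below 0.012 m and angle between stopper_c's own z axis and vertical below 0.15 rad) or (horizontal distance between stopper_d and pocket_3 below 0.008 m and z of stopper_d in the frame of lower_half below 0.012 m and angle between stopper_d's own z axis and vertical below 0.15 rad)) and ((horizontal distance between stopper_a and pocket_4 below 0.008 m and z of stopper_a in the frame of lower_half below 0.012 m and angle between stopper_a's own z axis and vertical below 0.15 rad) or (horizontal distance between stopper_b and pocket_4 below 0.008 m and z of stopper_b in the frame of lower_half below 0.012 m and angle between stopper_b's own z axis and vertical below 0.15 rad) or (horizontal distance between stopper_c and pocket_4 below 0.008 m and z of stopper_c in the frame of lower_half below 0.012 m and angle between stopper_c's own z axis and vertical below 0.15 rad) or (horizontal distance between stopper_d and pocket_4 below 0.008 m and z of stopper_d in the frame of lower_half below 0.012 m and angle between stopper_d's own z axis and vertical below 0.15 rad)) and contact force between the fingers and stopper_a below 0.1 N and contact force between the fingers and stopper_b below 0.1 N and contact force between the fingers and stopper_c below 0.1 N and contact force between the fingers and stopper_d below 0.1 N), for 0.2 s.
2. the cover is on both dowels and lies flush on the lower half (z of cover in the frame of lower_half between 0.018 and 0.0235 m and horizontal distance between cover and lower_half below 0.005 m and angle between the x axis of cover and the x axis of lower_half, either way round below 0.06 rad and angle between cover's own z axis and vertical below 0.03 rad), for 0.1 s.
At the end, for the whole second after the job is handed in: A stopper upright in every pocket (8 mm from its centre, 4 mm from its floor, 0.15 rad), let go; cover flush on the lower half (origin 18 to 23.5 mm above its, 5 mm sideways, 0.06 rad lengthwise, tilt 0.03 rad), at rest, fingers on it (over 2 N), pressed on with over 8 N (all of step 1 and all of step 2 and contact force between cover and lower_half above 8 N and contact force between the fingers and cover above 2 N and linear speed of cover below 0.01 m/s); the arm keeps its last pose, push and grip.
It fails at once if a stopper that already sat in its pocket is taken out (distance of any of stopper_a, stopper_b from where it was at the start of the episode above 0.012 m).
It fails at once if a bystander (jar, weighing bottle, dark bottle) is pushed away or knocked over ((distance of clip_jar from where it was at the start of the episode above 0.03 m or angle between clip_jar's own z axis and vertical above 0.5 rad) or (distance of weighing_bottle from where it was at the start of the episode above 0.03 m or angle between weighing_bottle's own z axis and vertical above 0.5 rad) or (distance of dark_bottle from where it was at the start of the episode above 0.03 m or angle between dark_bottle's own z axis and vertical above 0.5 rad)).
It fails at once if the halves are slammed or rammed together (contact force between cover and lower_half above 120 N).
It also fails if it takes over 72 s, if anything falls off the work surface, if the arm or the gripper's body presses on something with over 40 N, if the wrist force passes 120 N, or if a joint passes its speed limit or range.

ROBOT

A 6-joint arm with a two-finger parallel gripper is mounted at the origin on a cart in front of the work surface, level with it; the furniture and walls round the work are solid. World frame = base frame: x ahead of the robot, y to its left, z up, the work surface at z = 0. Lengths are in mm, angles in degrees, forces in N, time in s.
With the tool pointing down it reaches from about 300 to 850 mm from the base axis. Payload 4.2 kg.
Tool frame: the origin (TCP) lies at the very end of the fingers, on their centre line; the grasp point (between the pads) lies 19 mm behind it (env.grip_depth is the distance from the TCP to the grasp point, in mm); z points along the fingers, y is the line along which they close (so a half turn about z gives the same grasp; the last joint's range is limited). The gripper opens to 91 mm and grips with 3 to 60 N. Pads are 32 mm wide; open, the fingers measure 118 mm over their backs; the gripper's body (76 mm by 178 mm) begins 60 mm behind the grasp point.
Start: joints at [72.651, 18.312, 89.639, -0, 72.044, -1.146], TCP at [160.454, 552.178, 186.176] pointing down, gripper open.
Joint ranges: [-177.97, 177.97], [-48.28, 115.42], [12.27, 149.76], [-77.06, 257.06], [2.81, 150.46], [-146.56, 146.56]. Speed limits (degrees/s): [147.25, 147.25, 180, 180, 180, 180].

INTERFACE

Orientations are given as [roll, pitch, yaw] about the fixed x, y, z axes, in that order (R = Rz(yaw) Ry(pitch) Rx(roll)).
In Python, from workcell import env, cams gives the robot as it stands.
- The arm moves only by the tool apply_moves, never from a script. Its argument "deltas" is a list of rows, each a list of 5 numbers: the shift along the tool's x, y, z in m, then the turn about the tool's z in rad, then the opening, from -1 (shut) to 1 (fully open), so that 0 is half open. In form: [[tx, ty, tz, roll, gripper], ...]. A call has 1 to 5 rows; each row is the pose to reach, as a shift and turn from the pose commanded when the call began, along the tool's axes at that moment; what a row does not reach only later rows make up. A row lasts 1/10 s, in which the tool goes at most 50 mm and 8.59 degrees, less where a joint would pass 70% of its speed; a pose out of reach is approached as far as the arm can. A call with a gripper value outside its range is refused whole. The fingers move at their own pace and stop on an object; "grip_force" is the grip in N (left out, the last holds). Time passes only in rows, so rows that repeat a pose let the fingers close. It gives the time, the measured TCP pose, the force, the opening and the grip force at its end, in the units of the state.
- env.state(): the state, without advancing time (a new reading comes with each control period).
- cams.grab_frame(name): name is "side" or "top"; returns the picture (420x560x3 uint8, blue, green, red); there is no depth.
- cams.get_calibration(name): a dict with "mtx" (3x3 intrinsics, pixels), "k1" (the pictures are not rectified: a ray, as slopes to the right and down, at radius r is drawn at 1 + k1 r^2 times it, then the intrinsics apply), "eye" and "attitude" of the camera in the world. Camera axes: x right, y down, z forward; pixel columns grow to the right and rows downward; lengths in mm; the calibration is good to about 2 mm. A picture is of the moment at which its call begins. get_calibration takes no time and is no camera call.
- env.job_done(): hands the job in; it is judged then, once.
The state is a dict: "time_s": time; "qpos": joint angles; "qvel": joint speeds; "effort": joint torques, N m; "ee_pos": TCP position; "ee_rot": TCP orientation; "force": force on the tool from outside, world axes, zero at the start; "torque": the same for the moment, N m; "gripper_width": finger opening in mm; "gripper_force": force on a finger pad.
Only numpy, scipy, OpenCV 4.12 (cv2) and the standard library are available. Lean on these libraries where they do the work, as an engineer would, in place of code of your own. Each camera call takes 0.05 s, during which the arm holds its last target. There are 200 camera calls.

## Working session

There is one attempt and no reset: what is moved stays moved. The work goes in short steps, Python scripts to look and compute and a tool call to move; the robot and the scene stay as the last step left them, time stands still between calls to the robot, and variables do not carry over. Pictures are saved under pics/ and viewed, at most 10 in all, crops included, and the job is handed in when it is done.

Besides the shell and the picture viewer there is one more tool, called after "Emit:" as name([rows], argument=value, ...), one row to a line, values as JSON. apply_moves: Moves the arm, as the interface text tells. Its arguments: {"type":"object","properties":{"deltas":{"type":"array"},"grip_force":{"type":"number"}},"required":["deltas"]}

```bash
mkdir -p pics; ls
python3 - <<'E'
from workcell import env,cams
import cv2
for n in("top","side"):
    cv2.imwrite(f"pics/{n}0.png",cams.grab_frame(n)); print(cams.get_calibration(n))
print(env.state(),env.grip_depth)
E
```

```text
pics
{'mtx': array([[438.73115704,   0.        , 283.75228578],
       [  0.        , 438.73115704, 209.87234463],
       [  0.        ,   0.        ,   1.        ]]), 'k1': -0.02900466131594215, 'eye': array([ 367.649393  ,   39.5348467 , 1172.33064685]), 'attitude': array([-1.69745000e+02, -2.28992924e-02, -8.96722726e+01])}
{'mtx': array([[513.64009586,   0.        , 286.56477689],
       [  0.        , 513.64009586, 220.86115936],
       [  0.        ,   0.        ,   1.        ]]), 'k1': 0.0505764909967759, 'eye': array([  -6.461469  , -825.30170609,  763.38631192]), 'attitude': array([-123.77521786,    1.12446794,  -35.40376466])}
{'time_s': 0.1, 'qpos': array([ 7.26505363e+01,  1.83470523e+01,  8.96979426e+01, -2.31767133e-03,
        7.20443032e+01, -1.14567020e+00]), 'qvel': array([ 0.06694383, -0.12539036, -0.12682313, -0.02477697, -0.01802903,
        0.07269975]), 'effort': array([ 5.67098614e-04, -4.13329554e+01, -2.32509452e+01,  7.27953343e-02,
        4.20462212e-02, -5.41323777e-05]), 'ee_pos': array([160.32171838, 551.69092832, 185.42365617]), 'ee_rot': array([-1.79910676e+02,  4.17772021e-04,  1.63796923e+02]), 'force': array([ 0.26529933,  0.09793056, -0.61935718]), 'torque': array([0.05309428, 0.00152312, 0.07001037]), 'gripper_force': 0.0, 'gripper_width': 90.95461059999681} 18.8
```

View pics/top0.png

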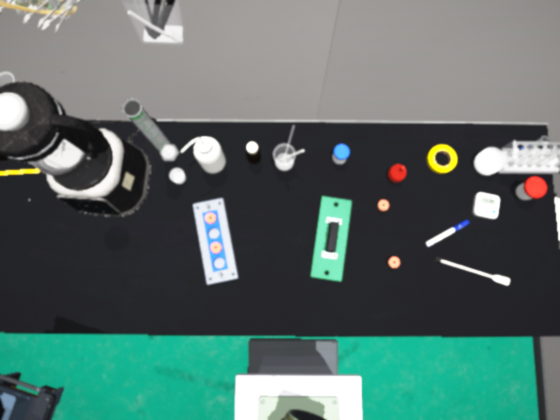

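View pics/side0.png

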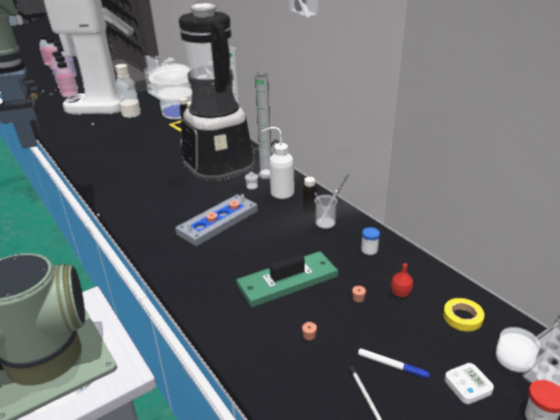

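The top view shows the block at (215,240). Its seated stoppers are at (210,218) and (216,247), and its empty pockets at (213,233) and (219,263). The cover is at (332,238) and the spares are at (384,205) and (394,262). The side view agrees.

```bash
cat > h.py <<'E'
from workcell import env,cams
import cv2,numpy as np
from scipy.spatial.transform import Rotation as Ro
def cal(n):
    c=cams.get_calibration(n); return c,Ro.from_euler('xyz',c['attitude'],degrees=True).as_matrix()
def plane(n,uv,z):
    c,R=cal(n); uv=np.atleast_2d(np.asarray(uv,float)); K=c['mtx']
    d=(uv-K[:2,2])/[K[0,0],K[1,1]]; s=d.copy()
    for _ in range(20): s=d/(1+c['k1']*(s**2).sum(1,keepdims=True))
    w=np.c_[s,np.ones(len(s))]@R.T
    return c['eye']+w*((z-c['eye'][2])/w[:,2:])
def proj(n,P):
    c,R=cal(n); p=(np.atleast_2d(P)-c['eye'])@R; s=p[:,:2]/p[:,2:]
    s=s*(1+c['k1']*(s**2).sum(1,keepdims=True)); return s*[c['mtx'][0,0],c['mtx'][1,1]]+c['mtx'][:2,2]
def hsv(im,lo,hi): return cv2.inRange(cv2.cvtColor(im,cv2.COLOR_BGR2HSV),np.array(lo),np.array(hi))
def blobs(m,amin,amax=1e9):
    n,l,s,c=cv2.connectedComponentsWithStats(m)
    return [(s[i,4],c[i],l==i) for i in range(1,n) if amin<=s[i,4]<=amax]
def axes(n,mask,z):
    v,u=np.nonzero(mask); P=plane(n,np.c_[u,v],z)[:,:2]
    (c,sz,a)=cv2.minAreaRect(P.astype(np.float32)); b=cv2.boxPoints((c,sz,a))
    e=max((b[1]-b[0],b[2]-b[1]),key=np.linalg.norm); return c,sz,np.degrees(np.arctan2(e[1],e[0]))%180
E
python3 - <<'E'
from h import *
for n in("top","side"):
    im=cv2.imread(f"pics/{n}0.png")
    print(n,"base px",proj(n,[0,0,0]))
    for a,c,m in blobs(hsv(im,(3,80,120),(18,255,255)),25,400): print("orange",a,c,plane(n,c,24)[0],plane(n,c,32)[0])
    for a,c,m in blobs(hsv(im,(60,100,60),(90,255,255)),1000,6000): print("green",a,c,axes(n,m,18))
    for a,c,m in blobs(hsv(im,(100,110,100),(125,255,255)),15,3000): print("blue",a,c,plane(n,c,21)[0])
im=cv2.imread("pics/top0.png")
m=hsv(im,(0,0,110),(179,255,255)); m[:190]=0;m[290:]=0;m[:,:185]=0;m[:,245:]=0
for a,c,mm in blobs(m,300): print("block",a,c,axes("top",mm,21))
cv2.imwrite("pics/c.png",np.hstack([cv2.resize(im[190:290,185:245],None,fx=6,fy=6,interpolation=2),cv2.resize(im[190:290,305:365],None,fx=6,fy=6,interpolation=2)]))
E
```

```text
top base px [[298.5362134  438.13624969]]
orange 190 [535.64210526 186.62105263] [ 643.47149987 -642.78828339   24.        ] [ 641.54994804 -638.03478748   32.        ]
orange 86 [382.98837209 204.51162791] [ 591.48416943 -224.60995281   24.        ] [ 589.92479434 -222.76975252   32.        ]
orange 83 [393.98795181 261.89156627] [ 439.09706574 -248.23852103   24.        ] [ 438.59931591 -246.23370913   32.        ]
green 2209 [330.77863287 238.65957447] ((502.5101318359375, -85.22331237792969), (87.27607727050781, 223.01119995117188), np.float32(171.61134))
blue 237 [341.51898734 150.9535865 ] [ 740.69470026 -116.85945802   21.        ]
blue 206 [213.22330097 230.41747573] [519.61356318 226.59436225  21.        ]
blue 102 [461.50980392 224.6372549 ] [ 538.71891864 -433.49085547   21.        ]
blue 129 [216.76744186 257.88372093] [447.22204479 214.86753884  21.        ]
blue 17 [224.70588235 266.29411765] [425.4847479  193.43773565  21.        ]
side base px [[ 46.05113005 360.65536117]]
orange 51 [233.70588235 204.        ] [555.01896616 239.05937403  24.        ] [548.94386928 227
[... 889 characters left out ...]

blue 134 [223.79104478 211.8880597 ] [515.62284452 224.82178077  21.        ]
blue 137 [201.5620438  223.53284672] [441.77459418 210.83819812  21.        ]
blue 198 [370.43434343 232.98484848] [760.33502758 -82.50678948  21.        ]
blue 636 [191.35220126 353.24528302] [ 222.8104343  -168.70111156   21.        ]
blue 189 [415.94179894 370.31746032] [ 530.83390777 -444.40306935   21.        ]
blue 15 [469.93333333 389.73333333] [ 574.05831515 -526.46768179   21.        ]
blue 41 [237.48780488 415.70731707] [ 224.02984088 -335.65622809   21.        ]
block 2730 [214.72051282 240.9956044 ] ((493.9954833984375, 222.0535888671875), (221.97618103027344, 86.22535705566406), np.float32(12.192138))
```

View pics/c.png

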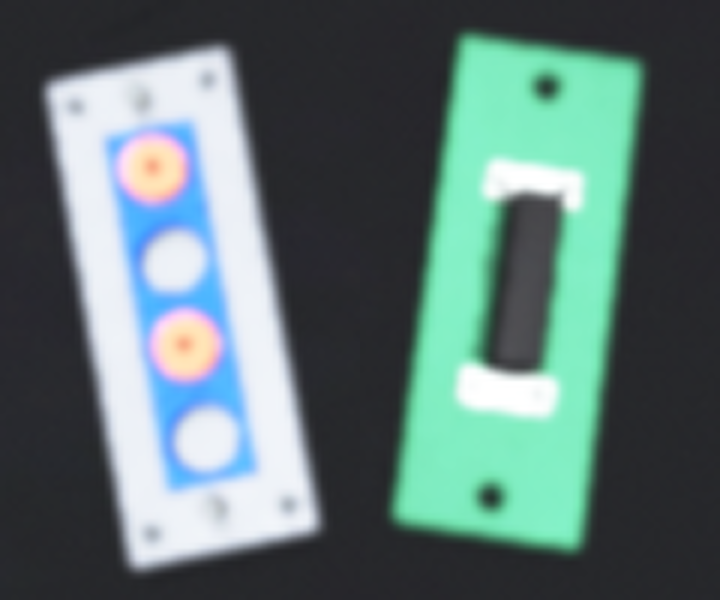

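Emit:
apply_moves([
  [-0.026,-0.037,0,-0.1,0.2],
  [-0.052,-0.074,0,-0.2,0.2],
  [-0.078,-0.111,0,-0.3,0.2],
  [-0.104,-0.148,0,-0.4,0.2],
  [-0.13,-0.185,0,-0.496,0.2],
], grip_force=8)

```text
time_s: 0.6
ee_pos: [233.7, 336.3, 185.8]
ee_rot: [-180.0, -0.0, -167.5]
force: [0.7, 0.7, -0.5]
gripper_width: 55.6
gripper_force: 0.0
```

```bash
cat >> h.py <<'E'
def go(p,yaw,b=None):
    s=env.state(); b=b or list(s['ee_pos'])+[s['ee_rot'][2]]
    y=np.radians(b[3]); d=np.subtract(p,b[:3])/1e3
    print("shift",np.round([d[0]*np.cos(y)+d[1]*np.sin(y), d[0]*np.sin(y)-d[1]*np.cos(y), -d[2]],4),
      "turn",round(float(np.radians(-((yaw-b[3]+180)%360-180))),3),"at",np.round(s['ee_pos'],1),np.round(s['ee_rot'],1),"t",s['time_s'],"w",s['gripper_width'],"F",s['force'])
E
python3 - <<'E'
from h import *
go((440,-248,120),192.2)
c=plane("top",(214.72,241.0),21)[0]; print("block centroid",c)
for uv,z in(((152,168),32),((183,345),32),((140,98),45),((216,508),45)): print(plane("top",(uv[0]/6+185-.4,uv[1]/6+190-.4),z)[0])
for uv,z in(((546,87),18),((490,497),18)): print("cov",plane("top",((uv[0]-360)/6+305-.4,uv[1]/6+190-.4),z)[0])
E
```

```text
shift [-0.0749 -0.6151  0.0658] turn 0.005 at [233.7 336.3 185.8] [-180.    -0.  -167.5] t 0.6 w 55.57254721919418 F [ 0.71299235  0.65834203 -0.46954802]
block centroid [491.53794687 221.69456429  21.        ]
[552.13781867 234.6479379   32.        ]
[474.42313727 218.43677863  32.        ]
[580.9332192  238.77006342  45.        ]
[404.02750252 200.11840451  45.        ]
cov [593.02383697 -98.663666    18.        ]
cov [411.27410427 -71.59166815  18.        ]
```

Emit:
apply_moves([
  [-0.005,-0.045,0,0,0],
  [-0.01,-0.09,0,0,0],
  [-0.016,-0.135,0,0,0],
  [-0.022,-0.18,0.01,0,0],
  [-0.027,-0.225,0.02,0,0],
])

```text
time_s: 1.1
ee_pos: [308.0, 122.4, 166.1]
ee_rot: [180.0, 0.1, -167.7]
force: [0.5, 0.5, 0.1]
gripper_width: 45.3
gripper_force: 0.0
```

Emit:
apply_moves([
  [-0.005,-0.045,0.01,0,0],
  [-0.01,-0.09,0.02,0,0],
  [-0.016,-0.135,0.03,0,0],
  [-0.022,-0.18,0.04,0,0],
  [-0.027,-0.225,0.045,0,0],
])

```text
time_s: 1.6
ee_pos: [381.2, -92.0, 120.3]
ee_rot: [179.9, -0.1, -167.8]
force: [1.3, -0.4, -0.5]
gripper_width: 45.6
gripper_force: 0.0
```

Run:
```python
from h import *
go((440,-248,120),192.2)
```

```text
shift [-0.0246 -0.1649  0.0003] turn -0.001 at [381.2 -92.  120.3] [ 1.799e+02 -1.000e-01 -1.678e+02] t 1.6 w 45.55574427760901 F [ 1.26323262 -0.37391849 -0.46652378]
```

Emit:
apply_moves([
  [-0.007,-0.045,0,0,0],
  [-0.014,-0.09,0,0,0],
  [-0.02,-0.13,0.01,0,0],
  [-0.025,-0.165,0.04,0,0],
  [-0.025,-0.165,0.06,0,0],
])

```text
time_s: 2.1
ee_pos: [442.5, -250.0, 59.6]
ee_rot: [-179.9, 0.1, -168.0]
force: [-0.7, 1.1, -0.0]
gripper_width: 45.7
gripper_force: 0.0
```

Run:
```python
from h import *
im=cams.grab_frame("top"); cv2.imwrite("pics/t1.png",im); s=cams.grab_frame("side"); cv2.imwrite("pics/s1.png",s)
go((440,-248,16),192.1)
p=proj("side",[440,-248,30])[0]; q=proj("top",[440,-248,30])[0]
def crop(i,p): x,y=int(p[0])-50,int(p[1])-50; return cv2.resize(i[y:y+100,x:x+100],(390,390),interpolation=2)
print(p,q); cv2.imwrite("pics/c1.png",np.hstack([crop(s,p),crop(im,q)]))
```

```text
shift [-0.0009 -0.0027  0.042 ] turn 0.0 at [ 438.6 -245.5   58. ] [ 179.7   -0.3 -167.9] t 2.2 w 45.781845585932835 F [-0.12537774  0.89776256  0.44248295]
[308.83235024 324.28153035] [394.45506766 261.39998194]
```

View pics/c1.png

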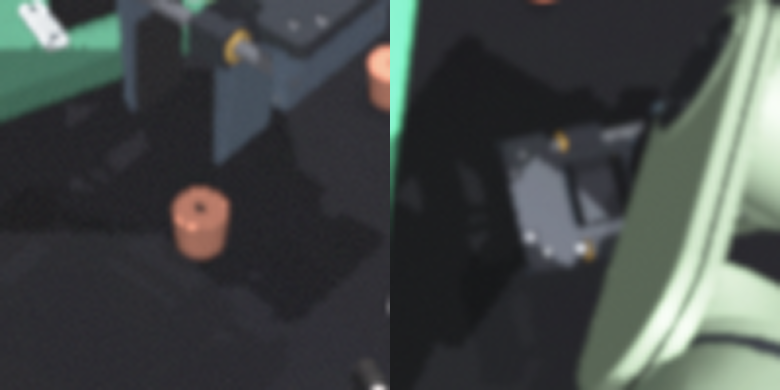

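Emit:
apply_moves([
  [-0.001,-0.002,0.02,0,0],
  [-0.001,-0.002,0.038,0,0],
  [-0.001,-0.002,0.043,0,0],
  [-0.001,-0.002,0.043,0,0],
])

```text
time_s: 2.6
ee_pos: [442.2, -247.2, 18.4]
ee_rot: [180.0, -0.0, -167.7]
force: [-0.4, 0.2, -0.3]
gripper_width: 45.6
gripper_force: 0.0
```

Run:
```python
from h import *
go((440,-248,16),192.1)
```

```text
shift [ 0.0023 -0.0003  0.0024] turn 0.003 at [ 442.2 -247.2   18.4] [ 180.    -0.  -167.7] t 2.6 w 45.639749895776625 F [-0.35061431  0.17543618 -0.28221678]
```

Emit:
apply_moves([
  [0.001,0,0.002,0,0],
  [0.001,0,0.002,0,-0.6],
  [0.001,0,0.002,0,-0.6],
  [0.001,0,0.002,0,-0.6],
  [0.001,0,0.002,0,-0.6],
])

```text
time_s: 3.1
ee_pos: [441.6, -248.1, 16.4]
ee_rot: [-180.0, 0.0, -167.8]
force: [-0.0, 0.9, -0.8]
gripper_width: 19.2
gripper_force: 0.0
```

Emit:
apply_moves([
  [0,0,0,0,-0.6],
  [0,0,-0.01,0,-0.6],
  [0,0,-0.04,0,-0.6],
  [0,0,-0.07,0,-0.6],
  [0,0,-0.1,0,-0.6],
])

```text
time_s: 3.6
ee_pos: [441.4, -248.0, 117.9]
ee_rot: [-180.0, 0.0, -167.8]
force: [-0.1, -0.4, -0.2]
gripper_width: 18.2
gripper_force: 0.0
```

Run:
```python
from h import *
go((435,209,110),192.1)
s=cams.grab_frame("side");p=proj("side",[440,-248,110])[0]
x,y=int(p[0])-50,int(p[1])-50;cv2.imwrite("pics/c2.png",cv2.resize(s[y:y+100,x:x+100],(400,400),interpolation=2))
```

```text
shift [-0.0905  0.448   0.0079] turn 0.002 at [ 441.4 -248.   117.9] [-180.     0.  -167.8] t 3.6 w 18.219885071682388 F [-0.05705479 -0.41284446 -0.1729053 ]
```

View pics/c2.png

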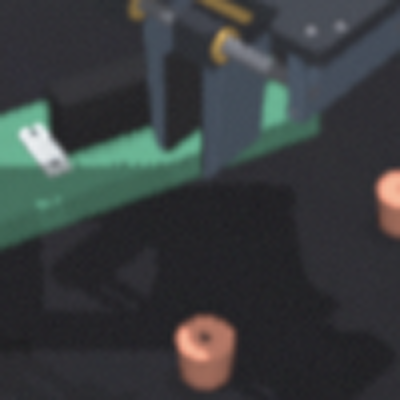

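The grip closed on nothing: the stopper still stands at about (205,350) in the crop, below the fingers. I'll compare where the tips should project with where they appear.

Run:
```python
from h import *
im=cams.grab_frame("side")
for a,c,m in blobs(hsv(im,(3,80,120),(18,255,255)),25,400): print("orange",a,c,plane("side",c,14)[0])
def corners(tcp,yaw,w):
    y=np.radians(yaw);tx=np.array([np.cos(y),np.sin(y),0]);ty=np.array([np.sin(y),-np.cos(y),0])
    return np.array([tcp+ty*b*w/2+tx*a*16 for a in(-1,1) for b in(-1,1)])
for tcp,w,k in(((440,-248,58),45.6,3.9),((441.4,-248,117.9),18.2,4)):
    o=proj("side",[440,-248,30 if k==3.9 else 110])[0].astype(int)-50
    print((proj("side",corners(np.array(tcp),192.1,w))-o)*k)
```

```text
orange 47 [233.68085106 204.19148936] [562.04516965 252.62762207  14.        ]
orange 56 [211.125      216.64285714] [481.83251392 234.64849155  14.        ]
orange 179 [358.44134078 292.60893855] [ 593.24970277 -224.06922389   14.        ]
orange 126 [463.91269841 307.93650794] [ 735.59941102 -387.18954697   14.        ]
orange 198 [308.71717172 330.12626263] [ 439.82547475 -247.95124437   14.        ]
[[254.4939311  159.84638311]
 [184.70152052 117.72304327]
 [212.87578127 194.94635282]
 [142.82274868 151.0825882 ]]
[[243.15078951 180.10507944]
 [213.61502098 163.33324844]
 [199.01556876 214.76984954]
 [169.36598341 197.28217631]]
```

Measured against the stopper, the tips appear about 20 mm higher than the reported TCP, so the fingers probably closed above it. I'll reopen and go down in small steps, watching the force.

Emit:
apply_moves([
  [0,0,0.03,0,0],
  [0,0,0.06,0,0],
  [0,0,0.09,0,0],
  [0,0,0.107,0,0],
  [0,0,0.107,0,0],
])

```text
time_s: 4.2
ee_pos: [439.1, -246.7, 6.6]
ee_rot: [179.7, -0.3, -167.8]
force: [-0.3, 0.8, -0.3]
gripper_width: 45.9
gripper_force: 0.0
```

Emit:
apply_moves([
  [0,0,0.004,0,0],
  [0,0,0.006,0,0],
  [0,0,0.006,0,0],
])

```text
time_s: 4.5
ee_pos: [441.9, -248.3, 3.8]
ee_rot: [-179.9, 0.1, -167.8]
force: [-0.3, 0.2, 0.5]
gripper_width: 45.6
gripper_force: 0.0
```

Run:
```python
from h import *
s=cams.grab_frame("side");p=proj("side",[440,-248,10])[0]; go((440,-248,-4),192.1)
x,y=int(p[0])-50,int(p[1])-50;cv2.imwrite("pics/c3.png",cv2.resize(s[y:y+100,x:x+100],(400,400),interpolation=2))
```

```text
shift [0.0018 0.0007 0.0078] turn 0.002 at [ 441.9 -248.3    3.8] [-1.799e+02  1.000e-01 -1.678e+02] t 4.55 w 45.75875133625824 F [ 0.98891062 -0.42690627  0.0345629 ]
```

View pics/c3.png

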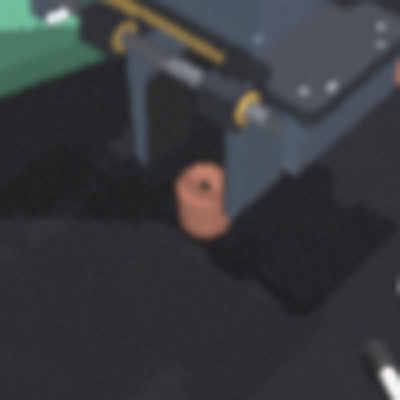

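The stopper at (203,200) lies between and below the visible finger ends at (140,165) and (230,215), and there is no contact yet. I'll keep lowering in small steps.

Emit:
apply_moves([
  [0,0,0.002,0,0],
  [0,0,0.004,0,0],
  [0,0,0.004,0,0],
])

```text
time_s: 4.85
ee_pos: [441.3, -248.0, -1.0]
ee_rot: [180.0, -0.0, -167.8]
force: [-0.6, -0.9, -0.2]
gripper_width: 45.6
gripper_force: 0.0
```

Emit:
apply_moves([
  [0,0,0.002,0,0],
  [0,0,0.003,0,0],
  [0,0,0.003,0,0],
])

```text
time_s: 5.15
ee_pos: [441.3, -248.0, -4.1]
ee_rot: [180.0, -0.0, -167.8]
force: [-0.2, -0.0, -0.2]
gripper_width: 45.7
gripper_force: 0.0
```

Still free at z = -4, so the real tips are well above the reported TCP. I'll close here.

Emit:
apply_moves([
  [0,0,0,0,-0.6],
  [0,0,0,0,-0.6],
  [0,0,0,0,-0.6],
  [0,0,0,0,-0.6],
  [0,0,0,0,-0.6],
])

```text
time_s: 5.65
ee_pos: [441.6, -248.0, -3.6]
ee_rot: [180.0, 0.0, -167.8]
force: [0.2, 1.2, 2.6]
gripper_width: 18.0
gripper_force: 1.2
```

Emit:
apply_moves([
  [0,0,0,0,0],
  [0,0,0,0,0],
  [0,0,0,0,0],
  [0,0,0.004,0,0],
  [0,0,0.008,0,0],
])

```text
time_s: 6.15
ee_pos: [441.4, -248.0, -12.3]
ee_rot: [180.0, -0.0, -167.8]
force: [0.4, -0.0, -0.1]
gripper_width: 45.7
gripper_force: 0.0
```

Run:
```python
from h import *
s=cams.grab_frame("side");p=proj("side",[440,-248,10])[0]; go((440,-248,-4),192.1)
for a,c,m in blobs(hsv(s,(3,80,120),(18,255,255)),25,400): print("orange",a,c,plane("side",c,14)[0])
x,y=int(p[0])-50,int(p[1])-50;cv2.imwrite("pics/c4.png",cv2.resize(s[y:y+100,x:x+100],(400,400),interpolation=2))
```

```text
shift [ 0.0009 -0.0001 -0.0089] turn 0.002 at [ 440.9 -247.7  -12.9] [ 1.799e+02 -1.000e-01 -1.678e+02] t 6.2 w 45.42773558683528 F [-0.82203092  0.22648671 -0.57429853]
orange 41 [233.73170732 204.56097561] [561.17087117 250.86854885  14.        ]
orange 50 [211.28 216.94] [481.46856174 233.11557495  14.        ]
orange 127 [359.82677165 291.03937008] [ 599.05180627 -222.0796203    14.        ]
orange 131 [464.00763359 308.13740458] [ 735.27442554 -387.68512022   14.        ]
orange 159 [308.00628931 330.62893082] [ 437.86725869 -248.19004039   14.        ]
```

View pics/c4.png

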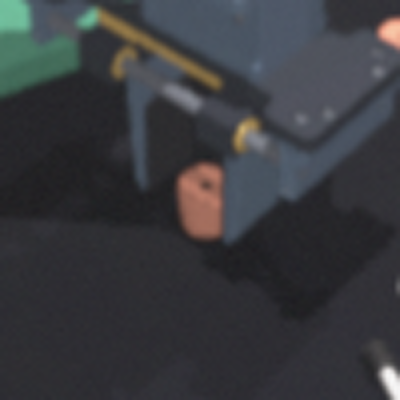

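The fingers, with ends at (140,188) and (230,243), now straddle the stopper at (200,200). Closing.

Emit:
apply_moves([
  [0,0,0,0,-0.6],
  [0,0,0,0,-0.6],
  [0,0,0,0,-0.6],
  [0,0,0,0,-0.6],
  [0,0,0,0,-0.6],
])

```text
time_s: 6.7
ee_pos: [441.5, -248.0, -11.8]
ee_rot: [-180.0, 0.0, -167.8]
force: [1.1, -0.2, 0.7]
gripper_width: 26.0
gripper_force: 8.0
```

Gripped at 26 mm with 8 N. Next I'll lift it and carry it to pocket_1 at (434.6, 208.9).

Emit:
apply_moves([
  [0,0,-0.015,0,-0.6],
  [0,0,-0.045,0,-0.6],
  [-0.002,0.01,-0.075,0,-0.6],
  [-0.01,0.05,-0.095,0,-0.6],
  [-0.018,0.09,-0.1,0,-0.6],
])

```text
time_s: 7.2
ee_pos: [441.6, -156.4, 90.6]
ee_rot: [-179.8, 0.3, -167.9]
force: [0.3, 0.2, 0.1]
gripper_width: 26.3
gripper_force: 8.0
```

Emit:
apply_moves([
  [-0.009,0.045,0,0,-0.6],
  [-0.018,0.09,0,0,-0.6],
  [-0.027,0.135,0,0,-0.6],
  [-0.036,0.18,0,0,-0.6],
  [-0.042,0.21,0,0,-0.6],
])

```text
time_s: 7.7
ee_pos: [436.2, 60.3, 88.4]
ee_rot: [180.0, 0.0, -167.7]
force: [-0.3, 0.1, 0.0]
gripper_width: 26.3
gripper_force: 8.0
```

Emit:
apply_moves([
  [-0.008,0.04,0,0,-0.6],
  [-0.016,0.08,0,0,-0.6],
  [-0.024,0.12,0,0,-0.6],
  [-0.03,0.148,0,0,-0.6],
  [-0.03,0.148,0,0,-0.6],
])

```text
time_s: 8.2
ee_pos: [434.9, 212.0, 88.2]
ee_rot: [179.9, 0.1, -167.6]
force: [-0.5, 0.2, -0.3]
gripper_width: 26.4
gripper_force: 8.0
```

Run:
```python
from h import *
go((434.6,208.9,0),192.1)
```

```text
shift [ 0.0009 -0.003   0.0882] turn 0.006 at [434.9 212.   88.2] [ 1.799e+02  1.000e-01 -1.676e+02] t 8.2 w 26.40000957026257 F [-0.50396899  0.18969301 -0.28877134]
```

Emit:
apply_moves([
  [0.001,-0.003,0.02,0,-0.6],
  [0.001,-0.003,0.045,0,-0.6],
  [0.001,-0.003,0.06,0,-0.6],
  [0.001,-0.003,0.06,0,-0.6],
])

```text
time_s: 8.6
ee_pos: [432.4, 204.2, 26.4]
ee_rot: [-179.9, -0.3, -167.8]
force: [-0.6, -0.1, 0.2]
gripper_width: 26.2
gripper_force: 8.0
```

Run:
```python
from h import *
for n in("side","top"):
  im=cams.grab_frame(n); cv2.imwrite(f"pics/{n}5.png",im)
  for a,c,m in blobs(hsv(im,(3,80,100),(18,255,255)),8,400): print(n,a,c,plane(n,c,48)[0])
go((434.6,208.9,0),192.1)
print(proj("side",[[434.6,208.9,z] for z in (40,64)]))
```

```text
side 51 [233.70588235 204.        ] [536.7936755  204.51090389  48.        ]
side 39 [195.02564103 216.74358974] [426.61916992 210.97533534  48.        ]
side 59 [211.30508475 216.66101695] [460.00504668 186.20542049  48.        ]
side 193 [358.44041451 292.74093264] [ 565.76703026 -251.64737945   48.        ]
side 130 [464.16153846 308.16153846] [ 701.80655094 -407.75895616   48.        ]
top 13 [444.76923077 153.23076923] [ 727.77213461 -390.24764801   48.        ]
top 236 [535.56779661 186.79661017] [ 637.22639503 -628.27882117   48.        ]
top 88 [383.03409091 204.81818182] [ 585.99046256 -219.18084977   48.        ]
top 11 [383.09090909 204.63636364] [ 586.47547313 -219.3466694    48.        ]
top 13 [210.53846154 217.84615385] [548.91100177 230.31291249  48.        ]
shift [-0.001   0.0036  0.0284] turn 0.001 at [434.4 205.2  28.4] [-180.    -0.  -167.8] t 8.7 w 26.126383648488925 F [-0.56244304  0.96092609  0.5423061 ]
[[198.57854493 218.67525682]
 [197.48811298 210.78693147]]
```

Emit:
apply_moves([
  [0,0,0,0,-0.6],
  [0,0,0.006,0,-0.6],
  [0,0,0.012,0,-0.6],
  [0,0,0.012,0,-0.6],
])

```text
time_s: 9.1
ee_pos: [433.6, 205.4, 15.5]
ee_rot: [-180.0, -0.1, -167.8]
force: [-0.5, -0.4, -0.4]
gripper_width: 26.2
gripper_force: 8.0
```

Run:
```python
from h import *
go((434.6,208.9,0),192.1)
```

```text
shift [-0.0017  0.0032  0.0155] turn 0.002 at [433.6 205.4  15.5] [-1.800e+02 -1.000e-01 -1.678e+02] t 9.1 w 26.217875860139944 F [-0.45671117 -0.38711234 -0.40085282]
```

Emit:
apply_moves([
  [-0.001,0.003,0,0,-0.6],
  [-0.001,0.003,0,0,-0.6],
  [-0.001,0.003,0.005,0,-0.6],
  [-0.001,0.003,0.01,0,-0.6],
  [-0.001,0.003,0.01,0,-0.6],
])

```text
time_s: 9.6
ee_pos: [434.0, 208.6, 5.4]
ee_rot: [-180.0, -0.1, -167.8]
force: [0.6, 0.5, -0.3]
gripper_width: 26.5
gripper_force: 8.0
```

Emit:
apply_moves([
  [0,0,0.002,0,-0.6],
  [0,0,0.004,0,-0.6],
  [0,0,0.004,0,-0.6],
])

```text
time_s: 9.9
ee_pos: [434.4, 208.7, 1.9]
ee_rot: [-180.0, -0.0, -167.8]
force: [-0.9, -0.5, -0.8]
gripper_width: 26.3
gripper_force: 8.0
```

Run:
```python
from h import *
go((434.6,208.9,-4),192.1)
```

```text
shift [-0.0002  0.0001  0.0059] turn 0.002 at [434.4 208.7   1.9] [-180.    -0.  -167.8] t 9.9 w 26.277284744378303 F [-0.94431412 -0.48084253 -0.76027845]
```

Emit:
apply_moves([
  [0,0,0.002,0,-0.6],
  [0,0,0.004,0,-0.6],
  [0,0,0.004,0,-0.6],
])

```text
time_s: 10.2
ee_pos: [434.6, 208.8, -2.0]
ee_rot: [180.0, -0.0, -167.8]
force: [0.0, 0.1, -0.1]
gripper_width: 26.2
gripper_force: 8.0
```

Emit:
apply_moves([
  [0,0,0.001,0,-0.6],
  [0,0,0.0015,0,-0.6],
  [0,0,0.0015,0,-0.6],
])

```text
time_s: 10.5
ee_pos: [434.7, 208.9, -3.4]
ee_rot: [180.0, 0.0, -167.8]
force: [-0.2, 0.1, -0.4]
gripper_width: 26.3
gripper_force: 8.0
```

Base is now within about 1 mm of the floor. I'll release by opening slightly, then rise.

Emit:
apply_moves([
  [0,0,0,0,-0.3],
  [0,0,0,0,-0.1],
  [0,0,0,0,-0.1],
  [0,0,-0.01,0,0],
  [0,0,-0.04,0,0],
])

```text
time_s: 11.0
ee_pos: [432.6, 207.9, 35.6]
ee_rot: [-179.9, -0.3, -167.8]
force: [0.5, 0.3, -0.1]
gripper_width: 45.1
gripper_force: 0.0
```

Emit:
apply_moves([
  [0,0,-0.04,0,0],
  [-0.008,-0.04,-0.07,0,0],
  [-0.02,-0.085,-0.08,0,0],
  [-0.03,-0.13,-0.08,0,0],
  [-0.04,-0.175,-0.08,0,0],
])

```text
time_s: 11.5
ee_pos: [511.7, 44.8, 118.3]
ee_rot: [-180.0, 0.2, -167.8]
force: [0.2, 0.9, 0.2]
gripper_width: 45.3
gripper_force: 0.0
```

Run:
```python
from h import *
for n in("side","top"):
  im=cams.grab_frame(n); cv2.imwrite(f"pics/{n}6.png",im)
  for a,c,m in blobs(hsv(im,(3,80,100),(18,255,255)),25,400): print(n,a,c,plane(n,c,27 if n=="side" else 32)[0])
go((592,-225,40),192.1)
b=np.array([493.3,221.5]);u=np.array([np.cos(np.radians(12.1)),np.sin(np.radians(12.1))])
for k in(-60,-20,20,60): print(b+k*u)
```

```text
side 51 [233.70588235 204.        ] [552.74080483 234.74081527  27.        ]
side 57 [211.10526316 216.57894737] [473.46738044 216.56370737  27.        ]
side 55 [198.85454545 223.10909091] [433.48397432 208.43043164  27.        ]
side 191 [358.43455497 292.68586387] [ 582.6715062 -234.6712551   27.       ]
side 134 [464.03731343 308.17164179] [ 722.37442412 -395.37544613   27.        ]
top 246 [535.57723577 186.75609756] [ 641.17494081 -637.81934389   32.        ]
top 85 [383.04705882 204.90588235] [ 588.8609969  -222.88880159   32.        ]
shift [-0.0222 -0.2775  0.0777] turn -0.003 at [513.1  42.  117.7] [-179.9    0.2 -168.1] t 11.6 w 45.73027765381789 F [-0.97006922 -0.31250732  0.30163827]
[434.63300579 208.92288623]
[473.74433526 217.30762874]
[512.85566474 225.69237126]
[551.96699421 234.07711377]
```

Placed: the side view puts it at (433.5, 208.4), in line with the seated ones. Now the second spare.

Emit:
apply_moves([
  [-0.004,-0.045,0,0,0],
  [-0.008,-0.09,0,0,0],
  [-0.012,-0.135,0,0,0],
  [-0.016,-0.18,0,0,0],
  [-0.02,-0.225,0,0,0],
])

```text
time_s: 12.1
ee_pos: [578.1, -170.3, 117.3]
ee_rot: [180.0, 0.0, -167.8]
force: [0.7, 0.2, -0.9]
gripper_width: 45.6
gripper_force: 0.0
```

Emit:
apply_moves([
  [-0.001,-0.035,0.01,0,0],
  [-0.002,-0.052,0.04,0,0],
  [-0.002,-0.052,0.08,0,0],
  [-0.002,-0.052,0.095,0,0],
  [-0.002,-0.052,0.095,0,0],
])

```text
time_s: 12.6
ee_pos: [588.7, -218.4, 19.1]
ee_rot: [179.8, -0.3, -167.8]
force: [-0.1, 0.5, -0.1]
gripper_width: 45.9
gripper_force: 0.0
```

Emit:
apply_moves([
  [0,0,0,0,0],
])

```text
time_s: 12.7
ee_pos: [591.4, -219.4, 22.5]
ee_rot: [-180.0, 0.0, -167.8]
force: [0.0, -0.1, -0.1]
gripper_width: 45.5
gripper_force: 0.0
```

Run:
```python
from h import *
go((592,-224.5,-12),192.1)
```

```text
shift [ 0.0005 -0.0052  0.0345] turn 0.002 at [ 591.4 -219.4   22.5] [-180.     0.  -167.8] t 12.7 w 45.51257384522791 F [ 0.03954288 -0.13622957 -0.13291245]
```

Emit:
apply_moves([
  [0,-0.005,0,0,0],
  [0,-0.005,0.015,0,0],
  [0,-0.005,0.03,0,0],
  [0,-0.005,0.034,0,0],
  [0,-0.005,0.034,0,0],
])

```text
time_s: 13.2
ee_pos: [592.2, -224.8, -11.7]
ee_rot: [-180.0, 0.0, -167.8]
force: [-0.1, 0.8, 0.2]
gripper_width: 45.1
gripper_force: 0.0
```

Emit:
apply_moves([
  [0,0,0,0,-0.6],
  [0,0,0,0,-0.6],
  [0,0,0,0,-0.6],
  [0,0,0,0,-0.6],
  [0,0,0,0,-0.6],
])

```text
time_s: 13.7
ee_pos: [592.6, -225.0, -11.6]
ee_rot: [-179.9, 0.1, -167.8]
force: [0.0, -0.2, 3.0]
gripper_width: 26.0
gripper_force: 8.0
```

Emit:
apply_moves([
  [0,0,-0.015,0,-0.6],
  [0,0,-0.045,0,-0.6],
  [0,0.01,-0.075,0,-0.6],
  [-0.002,0.05,-0.095,0,-0.6],
  [-0.004,0.09,-0.1,0,-0.6],
])

```text
time_s: 14.2
ee_pos: [578.1, -135.9, 90.1]
ee_rot: [-179.9, 0.3, -167.9]
force: [0.8, 0.2, -0.6]
gripper_width: 26.5
gripper_force: 8.0
```

Emit:
apply_moves([
  [-0.001,0.045,0,0,-0.6],
  [-0.002,0.09,0,0,-0.6],
  [-0.004,0.135,0,0,-0.6],
  [-0.006,0.18,0,0,-0.6],
  [-0.008,0.22,0,0,-0.6],
])

```text
time_s: 14.7
ee_pos: [537.0, 82.8, 87.6]
ee_rot: [180.0, -0.0, -167.8]
force: [0.3, -0.0, -0.7]
gripper_width: 25.9
gripper_force: 8.0
```

Emit:
apply_moves([
  [-0.001,0.045,0,0,-0.6],
  [-0.002,0.09,0,0,-0.6],
  [-0.004,0.13,0,0,-0.6],
  [-0.0045,0.1475,0.02,0,-0.6],
  [-0.0045,0.1475,0.05,0,-0.6],
])

```text
time_s: 15.2
ee_pos: [512.1, 229.4, 38.6]
ee_rot: [179.9, 0.3, -167.6]
force: [0.7, -0.5, -0.3]
gripper_width: 26.3
gripper_force: 8.0
```

Emit:
apply_moves([
  [0,0,0,0,-0.6],
  [0,0,0,0,-0.6],
  [0,0,0,0,-0.6],
])

```text
time_s: 15.5
ee_pos: [512.3, 225.9, 38.9]
ee_rot: [180.0, 0.1, -167.8]
force: [-0.2, -0.2, 0.1]
gripper_width: 26.4
gripper_force: 8.0
```

Run:
```python
from h import *
go((512.9,225.7,0),192.1)
```

```text
shift [-0.0006 -0.0003  0.0389] turn 0.001 at [512.3 225.9  38.9] [ 1.800e+02  1.000e-01 -1.678e+02] t 15.5 w 26.378719471678192 F [-0.21732645 -0.21897587  0.07611187]
```

Emit:
apply_moves([
  [0,0,0.015,0,-0.6],
  [0,0,0.03,0,-0.6],
  [0,0,0.035,0,-0.6],
  [0,0,0.037,0,-0.6],
  [0,0,0.037,0,-0.6],
])

```text
time_s: 16.0
ee_pos: [511.9, 225.9, 1.4]
ee_rot: [180.0, 0.1, -167.8]
force: [-0.4, 0.0, 0.5]
gripper_width: 26.4
gripper_force: 8.0
```

Emit:
apply_moves([
  [0,0,0.002,0,-0.6],
  [0,0,0.004,0,-0.6],
  [0,0,0.005,0,-0.6],
  [0,0,0.005,0,-0.6],
])

```text
time_s: 16.4
ee_pos: [511.9, 226.1, -3.6]
ee_rot: [180.0, 0.1, -167.8]
force: [0.1, -0.2, 3.9]
gripper_width: 26.1
gripper_force: 8.0
```

Emit:
apply_moves([
  [0,0,0,0,-0.3],
  [0,0,0,0,-0.1],
  [0,0,0,0,-0.1],
  [0,0,-0.01,0,0],
  [0,0,-0.04,0,0.2],
])

```text
time_s: 16.9
ee_pos: [509.0, 225.0, 34.0]
ee_rot: [-179.9, -0.4, -167.8]
force: [-0.5, -0.9, 0.2]
gripper_width: 50.8
gripper_force: 0.0
```

Emit:
apply_moves([
  [0,0,-0.04,0,0.2],
  [0.01,-0.04,-0.06,0,0.2],
  [0.02,-0.082,-0.06,0,0.2],
  [0.031,-0.125,-0.06,0,0.2],
  [0.042,-0.17,-0.06,0,0.2],
])

```text
time_s: 17.4
ee_pos: [506.1, 49.7, 96.7]
ee_rot: [-180.0, 0.1, -167.7]
force: [0.5, 0.6, 0.9]
gripper_width: 54.7
gripper_force: 0.0
```

Emit:
apply_moves([
  [0.01,-0.04,0,0.07,0.2],
  [0.02,-0.08,0,0.15,0.2],
  [0.029,-0.115,0,0.23,0.2],
  [0.033,-0.132,0,0.31,0.2],
  [0.033,-0.132,0,0.357,0.2],
])

```text
time_s: 17.9
ee_pos: [501.8, -87.5, 96.3]
ee_rot: [-180.0, 0.1, 171.4]
force: [0.7, 0.1, 0.4]
gripper_width: 54.7
gripper_force: 0.0
```

Run:
```python
from h import *
for n in("side","top"):
  im=cams.grab_frame(n); cv2.imwrite(f"pics/{n}7.png",im)
  for a,c,m in blobs(hsv(im,(3,80,100),(18,255,255)),25,400): print(n,a,c,plane(n,c,27 if n=="side" else 32)[0])
  for a,c,m in blobs(hsv(im,(60,100,60),(90,255,255)),300,6000): print("green",a,c,axes(n,m,18))
go((502.2,-85.1,50),171.5)
```

```text
side 48 [233.60416667 204.14583333] [552.13618438 234.25816491  27.        ]
side 48 [222.     210.4375] [511.14018706 225.50174952  27.        ]
side 56 [211.125      216.64285714] [473.3618204  216.26097586  27.        ]
side 55 [198.85454545 223.10909091] [433.48397432 208.43043164  27.        ]
side 131 [463.96183206 308.12977099] [ 722.35151736 -395.20875745   27.        ]
green 1024 [ 73.59082031 274.00976562] ((108.81320190429688, 247.2113800048828), (223.74667358398438, 63.99783706665039), np.float32(89.521225))
green 417 [320.65227818 265.32134293] ((578.015869140625, -100.9293441772461), (85.48975372314453, 60.00914764404297), np.float32(81.06022))
green 541 [263.81885397 289.65064695] ((444.5821533203125, -98.44574737548828), (67.08616638183594, 107.35739135742188), np.float32(170.47063))
green 921 [152.53745928 406.67535288] ((114.73133087158203, -237.4713134765625), (51.54328918457031, 81.93881225585938), np.float32(90.29099))
top 248 [535.56854839 186.84274194] [ 640.93505623 -637.7716726    32.        ]
shift [-0.0003  0.0007  0.0462] turn 0.003 at [501.8 -85.8  96.2] [180.    0.  171.7] t 18.0 w 55.085954796916766 F [0.68071418 0.04464314 0.80968876]
```

All four stoppers are in line and about 40 mm apart. Next, down onto the bar.

Emit:
apply_moves([
  [0,0,0.03,0,0.2],
  [0,0,0.06,0,0.2],
  [0,0,0.08,0,0.2],
  [0,0,0.08,0,0.2],
])

```text
time_s: 18.4
ee_pos: [499.6, -84.1, 13.6]
ee_rot: [180.0, -0.3, 171.9]
force: [-0.3, 0.3, -0.2]
gripper_width: 54.7
gripper_force: 0.0
```

Emit:
apply_moves([
  [0,0,0.006,0,0.2],
  [0,0,0.012,0,0.2],
  [0,0,0.012,0,0.2],
])

```text
time_s: 18.7
ee_pos: [501.9, -85.0, 3.8]
ee_rot: [180.0, 0.0, 171.8]
force: [-0.2, -0.5, 0.2]
gripper_width: 54.9
gripper_force: 0.0
```

Run:
```python
from h import *
go((502.2,-85.1,3),171.5)
```

```text
shift [-0.0003 -0.0001  0.0008] turn 0.005 at [501.9 -85.    3.8] [180.    0.  171.8] t 18.7 w 54.948520574627366 F [-0.24779799 -0.47322877  0.16661514]
```

Emit:
apply_moves([
  [0,0,0,0,-0.8],
  [0,0,0,0,-0.8],
  [0,0,0,0,-0.8],
  [0,0,0,0,-0.8],
  [0,0,0,0,-0.8],
], grip_force=45)

```text
time_s: 19.2
ee_pos: [502.0, -85.3, 3.9]
ee_rot: [-180.0, 0.0, 171.8]
force: [-0.3, -0.8, 1.0]
gripper_width: 23.8
gripper_force: 45.0
```

Emit:
apply_moves([
  [0,0,0,0,-0.8],
  [0,0,-0.005,0,-0.8],
  [0,0,-0.025,0,-0.8],
  [0,0,-0.05,0,-0.8],
  [0,0,-0.07,0,-0.8],
])

```text
time_s: 19.7
ee_pos: [501.5, -84.9, 74.4]
ee_rot: [180.0, -0.0, 171.8]
force: [0.4, -0.6, -2.6]
gripper_width: 23.6
gripper_force: 45.0
```

Run:
```python
from h import *
go((493.3,221.5,74),192.1)
```

```text
shift [0.0521 0.3021 0.0004] turn -0.355 at [501.5 -84.9  74.4] [180.   -0.  171.8] t 19.7 w 23.638740061735415 F [ 0.36592368 -0.63589028 -2.61796071]
```

Emit:
apply_moves([
  [0.004,0.025,0,-0.03,-0.8],
  [0.01,0.06,0,-0.08,-0.8],
  [0.017,0.098,0,-0.14,-0.8],
  [0.024,0.137,0,-0.2,-0.8],
  [0.03,0.175,0,-0.26,-0.8],
])

```text
time_s: 20.2
ee_pos: [496.3, 93.9, 73.4]
ee_rot: [180.0, -0.1, -173.2]
force: [0.7, 0.1, -2.1]
gripper_width: 23.8
gripper_force: 45.0
```

Run:
```python
from h import *
go((493.3,221.5,74),192.1)
```

```text
shift [-0.0121  0.127  -0.0006] turn -0.093 at [496.3  93.9  73.4] [ 1.800e+02 -1.000e-01 -1.732e+02] t 20.2 w 23.815555704107087 F [ 0.69302586  0.11161128 -2.13157305]
```

Emit:
apply_moves([
  [-0.004,0.04,0,-0.04,-0.8],
  [-0.008,0.08,0,-0.08,-0.8],
  [-0.011,0.112,0,-0.093,-0.8],
  [-0.012,0.127,0,-0.093,-0.8],
  [-0.012,0.127,0,-0.093,-0.8],
])

```text
time_s: 20.7
ee_pos: [493.9, 221.4, 73.3]
ee_rot: [180.0, -0.0, -167.9]
force: [-0.5, -1.0, -2.6]
gripper_width: 23.9
gripper_force: 45.0
```

Emit:
apply_moves([
  [0,0,0,0,-0.8],
  [0,0,0,0,-0.8],
  [0,0,0,0,-0.8],
])

```text
time_s: 21.0
ee_pos: [494.4, 218.7, 73.6]
ee_rot: [-180.0, -0.0, -168.1]
force: [-0.0, 0.4, -3.2]
gripper_width: 23.7
gripper_force: 45.0
```

Run:
```python
from h import *
go((493.3,221.5,60),192.1)
s=cams.grab_frame("side");t=cams.grab_frame("top");cv2.imwrite("pics/t8.png",t)
zc=70
print("holes px", [(n,proj(n,[[493.3+k*90,221.5+k*19.3,zc+18] for k in(-1,1)])) for n in("side","top")])
for n,i in(("side",s),("top",t)):
  for a,c,m in blobs(hsv(i,(60,100,60),(90,255,255)),200,5000): print(n,a,c,axes(n,m,zc+18))
a=cv2.resize(s[140:270,150:280],(400,400),interpolation=2);b=cv2.resize(t[175:305,145:275],(400,400),interpolation=2)
cv2.imwrite("pics/c8.png",np.hstack([a,b]))
```

```text
shift [0.0005 0.003  0.0136] turn -0.004 at [494.4 218.7  73.6] [-180.    -0.  -168.1] t 21.0 w 23.65490295867811 F [-0.02002629  0.40746127 -3.1912724 ]
holes px [('side', array([[186.2158571 , 207.90281092],
       [240.61884473, 180.16487889]])), ('top', array([[217.26273634, 273.971241  ],
       [204.27515063, 201.82143317]]))]
side 2504 [ 57.13178914 249.21046326] ((91.35614776611328, 283.3913269042969), (477.8375244140625, 70.66779327392578), np.float32(89.982796))
side 920 [152.53695652 406.69456522] ((103.35000610351562, -292.6750793457031), (46.70281219482422, 74.24385833740234), np.float32(90.29099))
```

View pics/c8.png

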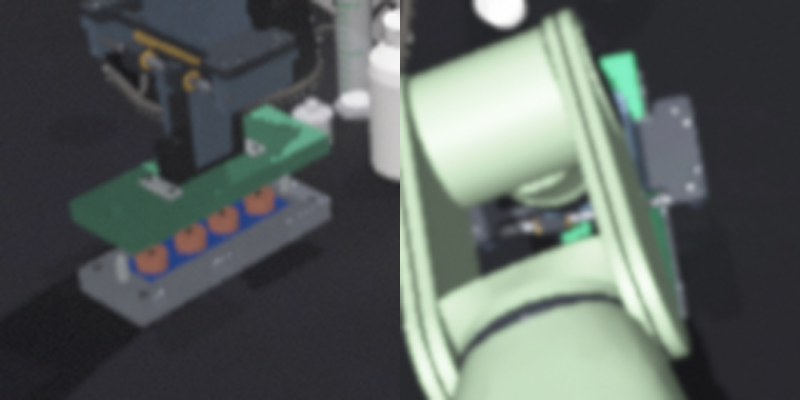

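The cover hangs over the block with all four stoppers seated below, and its left corner is near crop (70,208). I'll correct 3 mm sideways and lower to just above the dowel tips.

Emit:
apply_moves([
  [0,0.0025,0,-0.004,-0.8],
  [0,0.0025,0.01,-0.004,-0.8],
  [0,0.0025,0.02,-0.004,-0.8],
  [0,0.0025,0.022,-0.004,-0.8],
  [0,0.0025,0.022,-0.004,-0.8],
])

```text
time_s: 21.6
ee_pos: [493.2, 222.1, 50.6]
ee_rot: [-180.0, -0.1, -167.8]
force: [-0.5, -1.3, -2.2]
gripper_width: 24.0
gripper_force: 45.0
```

Run:
```python
from h import *
go((493.3,221.5,46),192.1)
s=env.state(); T=s['ee_pos']; zc=T[2]-3.9
i=cams.grab_frame("side");cv2.imwrite("pics/s9.png",i)
def cor(c,yaw,z):
    y=np.radians(yaw);u=np.array([np.cos(y),np.sin(y)]);v=np.array([-u[1],u[0]])
    return np.array([[*(np.array(c)+a*108*u+b*40*v),z] for a,b in((-1,1),(-1,-1),(1,-1))])
k=3.0769
for nm,P in(("cover top",cor(T[:2],s['ee_rot'][2]+180,zc+18)),("cover bot",cor(T[:2],s['ee_rot'][2]+180,zc)),("block top",cor((493.3,221.5),12.1,21)),("block bot",cor((493.3,221.5),12.1,0))):
    print(nm,np.round(((proj("side",P)-[150,140])*6),0).tolist())
cv2.imwrite("pics/c9.png",cv2.resize(i[140:240,150:280],(780,600),interpolation=2))
```

```text
shift [ 0.     -0.0006  0.0046] turn 0.002 at [493.2 222.1  50.6] [-1.800e+02 -1.000e-01 -1.678e+02] t 21.6 w 24.028502621907165 F [-0.46928111 -1.28091145 -2.24583454]
cover top [[134.0, 436.0], [255.0, 506.0], [633.0, 301.0]]
cover bot [[140.0, 472.0], [260.0, 542.0], [636.0, 335.0]]
block top [[149.0, 522.0], [268.0, 594.0], [640.0, 384.0]]
block bot [[156.0, 562.0], [274.0, 635.0], [642.0, 423.0]]
```

View pics/c9.png

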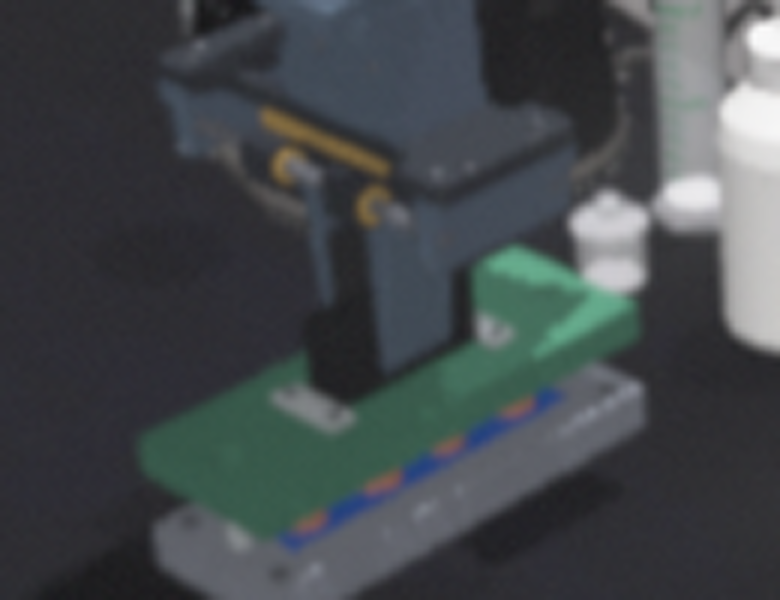

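Measured against their predicted corners, cover (138,440), (637,303) and block (155,525), (645,382) are shifted alike, so they are aligned to within 1–2 mm. Lowering with force checks.

Emit:
apply_moves([
  [0,0,0.002,0,-0.8],
  [0,0,0.004,0,-0.8],
  [0,0,0.006,0,-0.8],
  [0,0,0.006,0,-0.8],
])

```text
time_s: 22.05
ee_pos: [493.7, 222.3, 45.4]
ee_rot: [-180.0, -0.0, -167.8]
force: [-0.1, -0.9, -3.7]
gripper_width: 23.9
gripper_force: 45.0
```

Emit:
apply_moves([
  [0,0,0.002,0,-0.8],
  [0,0,0.004,0,-0.8],
  [0,0,0.006,0,-0.8],
  [0,0,0.006,0,-0.8],
])

```text
time_s: 22.45
ee_pos: [493.6, 222.3, 39.3]
ee_rot: [-180.0, -0.0, -167.8]
force: [0.2, -0.5, -2.5]
gripper_width: 23.9
gripper_force: 45.0
```

Under by 39.3 (underside at 35 mm, past the tapers) with no force. Continuing.

Emit:
apply_moves([
  [0,0,0.003,0,-0.8],
  [0,0,0.006,0,-0.8],
  [0,0,0.009,0,-0.8],
  [0,0,0.009,0,-0.8],
])

```text
time_s: 22.85
ee_pos: [493.5, 222.3, 30.1]
ee_rot: [-180.0, -0.1, -167.8]
force: [0.5, 0.1, -2.5]
gripper_width: 23.8
gripper_force: 45.0
```

Emit:
apply_moves([
  [0,0,0.0015,0,-0.8],
  [0,0,0.003,0,-0.8],
  [0,0,0.0045,0,-0.8],
  [0,0,0.0045,0,-0.8],
])

```text
time_s: 23.25
ee_pos: [493.8, 222.4, 26.0]
ee_rot: [180.0, -0.0, -167.8]
force: [0.1, 0.0, -2.6]
gripper_width: 23.9
gripper_force: 45.0
```

Emit:
apply_moves([
  [0,0,0.0005,0,-0.8],
  [0,0,0.001,0,-0.8],
  [0,0,0.001,0,-0.8],
  [0,0,0.001,0,-0.8],
])

```text
time_s: 23.65
ee_pos: [493.9, 222.4, 25.2]
ee_rot: [180.0, 0.0, -167.8]
force: [0.6, -0.1, -3.0]
gripper_width: 24.0
gripper_force: 45.0
```

Emit:
apply_moves([
  [0,0,0.0005,0,-0.8],
  [0,0,0.0005,0,-0.8],
  [0,0,0.0005,0,-0.8],
])

```text
time_s: 23.95
ee_pos: [493.9, 222.4, 24.9]
ee_rot: [180.0, 0.0, -167.8]
force: [-0.6, -0.1, 1.1]
gripper_width: 23.8
gripper_force: 45.0
```

Contact is at 24.9 as predicted, so the cover is flush. Now building up the press.

Emit:
apply_moves([
  [0,0,0.0005,0,-0.8],
  [0,0,0.0005,0,-0.8],
  [0,0,0.0005,0,-0.8],
])

```text
time_s: 24.25
ee_pos: [494.0, 222.5, 24.9]
ee_rot: [180.0, 0.0, -167.8]
force: [-3.4, 0.1, 5.5]
gripper_width: 23.9
gripper_force: 45.0
```

Emit:
apply_moves([
  [0,0,0.0005,0,-0.8],
  [0,0,0.0005,0,-0.8],
  [0,0,0.0005,0,-0.8],
])

```text
time_s: 24.55
ee_pos: [494.0, 222.4, 24.9]
ee_rot: [180.0, 0.0, -167.8]
force: [-3.3, -1.6, 8.3]
gripper_width: 23.9
gripper_force: 45.0
```

Emit:
apply_moves([
  [0,0,0.0005,0,-0.8],
  [0,0,0.001,0,-0.8],
  [0,0,0.001,0,-0.8],
  [0,0,0.001,0,-0.8],
  [0,0,0.001,0,-0.8],
])

```text
time_s: 25.05
ee_pos: [494.0, 222.4, 24.9]
ee_rot: [180.0, 0.1, -167.8]
force: [-4.6, -1.6, 15.6]
gripper_width: 23.5
gripper_force: 45.0
```

Emit:
apply_moves([
  [0,0,0,0,-0.8],
  [0,0,0,0,-0.8],
  [0,0,0,0,-0.8],
])

```text
time_s: 25.35
ee_pos: [494.0, 222.4, 24.9]
ee_rot: [180.0, 0.1, -167.8]
force: [-5.3, -2.2, 16.0]
gripper_width: 23.8
gripper_force: 45.0
```

Run:
```python
from h import *
go((493.3,221.5,24.9),192.1)
i=cams.grab_frame("side"); go((493.3,221.5,24.9),192.1)
```

```text
shift [ 0.0009 -0.0008 -0.    ] turn 0.002 at [494.  222.4  24.9] [ 1.800e+02  1.000e-01 -1.678e+02] t 25.35 w 23.77126309083265 F [-5.31771547 -2.19962475 16.03619726]
shift [ 0.0009 -0.0008 -0.0001] turn 0.002 at [494.  222.4  24.8] [ 1.800e+02  1.000e-01 -1.678e+02] t 25.4 w 23.30147310734695 F [-5.33709518 -1.53335518 15.02269251]
```

Steady at about 15–16 N, flush and level. Handing in.

```bash
python3 -c "
from workcell import env
print(env.job_done())"
```

```text
the job is handed in; nothing more can be done
None
```

I handed the job in at about 25 s with all four pockets holding a stopper and the cover flush on the dowels, still gripped and pressed at about 15–16 N; the hand-in returned no verdict, and I didn't re-measure the jars and bottles at the end.

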